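# Test the latching stop button of the dough mixer

### The arm

A 6-joint arm with a two-finger parallel gripper is mounted at the origin on a cart in front of the work surface, level with it; the furniture and walls round the work are solid. World frame = base frame: x ahead of the robot, y to its left, z up, the work surface at z = 0. Lengths are in m, angles in rad, forces in N, time in s.
With the tool pointing down it reaches from about 0.35 to 0.775 m from the base axis. Payload 7.3 kg.
Tool frame: the origin (TCP) lies at the very end of the fingers, on their centre line; the grasp point (between the pads) lies 19 mm behind it (pinch_z is the distance from the TCP to the grasp point, in m); z points along the fingers, y is the line along which they close (so a half turn about z gives the same grasp; the last joint's range is limited). The gripper opens to 92 mm and grips with 3 to 60 N. Pads are 19 mm wide; open, the fingers measure 130 mm over their backs; the gripper's body (75 mm by 190 mm) begins 47 mm behind the grasp point.
Start: joints at [1.152, 0.342, 1.524, -0, 1.275, -0.146], TCP at [0.141, 0.506, 0.227] pointing down, gripper open.
Joint ranges: [-2.53, 2.53], [-0.77, 2.02], [0.04, 2.7], [-1, 4.14], [0.28, 2.66], [-3.11, 3.11]. Speed limits (rad/s): [2.57, 2.57, 3.14, 3.14, 3.14, 3.14].

### API

Orientations are given as a unit quaternion [x, y, z, w].
In Python, from workcell import * gives the robot as it stands.
- The arm moves only by the shell command python3 -m creep 'ROWS'. ROWS is JSON, one flat list of numbers, 7 for each row, row after row: the shift along the world's x, y, z in mm, then the turn, a rotation vector about the world's x, y, z in rad, then the gripper's target within -1 to 1 (fully open at 1, half-way at 0, shut at -1). In form: [x, y, z, wx, wy, wz, hand, x, y, z, wx, wy, wz, hand, ...]. A call has exactly 5 rows; each row shifts and turns the commanded pose from where the row before left it; what a row does not reach is not made up. A row lasts 1/8 s, in which the tool goes at most 62.5 mm and 10.7 degrees, less where a joint would pass 70% of its speed; a pose out of reach is approached as far as the arm can. A call is refused whole if a number of a shift passes 62.5 or a number of a turn 0.188, either way. A call with a gripper value outside its range is refused whole. The fingers move at their own pace and stop on an object; the grip force is fixed at half the most. Time passes only in rows, so rows that do not move let the fingers close, or fill a call up. It gives the time, the measured TCP pose, the force, the opening and the grip force at its end, in the units of the state.
- sense(): the state, without advancing time (a new reading comes with each control period).
- get_image(name): name is "scene" or "top" or "wrist"; returns a dict with "pixels" (384x512x3 uint8, red, green, blue), "K" (3x3 intrinsics, pixels), "R" (3x3) and "t" (3): a world point X has camera coordinates R X + t; the wrist camera has in their place "mount" (4x4, takes a point from camera to tool coordinates, whose origin is the TCP and whose axes are the flange's). Camera axes: x right, y down, z forward; pixel columns grow to the right and rows downward; lengths in m; the calibration is good to about 2 mm. A picture is of the moment at which its call begins: read the wrist's pose just before it. There is no depth.
- finish_job(): hands the job in; it is judged then, once.
Trained networks look in a picture, given as the dict that the camera call returned (one of the last four; its "shot" number tells which), for a name from the list of things; names that differ only in an ending like _2 or _b are one class to them, and where a whole thing is asked for, a point or a joint stands for the part that bears it (a point fixed in the world has none). Each returns a list of dicts, best first, with "conf" (0 to 1); they miss things now and then, are a little off and sometimes report something else, mostly with a low value. They report only what shows in the picture. A call takes as long as a camera call.
- boxes_of(picture, target): "bbox" ([left, top, right, bottom] in pixels, round what is visible of it).
- outline_of(picture, target): "pixels" (384x512 bool, what is visible of it) and "bbox" ([left, top, right, bottom] in pixels, round what is visible of it).
- tip_of(picture, target): "pixel" ([column, row] in pixels: a listed point, or the origin of a listed thing).
The state is a dict: "clock": time; "joint_positions": joint angles; "dq": joint speeds; "joint_torque": joint torques, N m; "tcp_pos": TCP position; "orientation": TCP orientation; "force": force on the tool from outside, world axes, zero at the start; "ft_torque": the same for the moment, N m; "grip_width": opening from 0.0 (shut) to 1.0 (fully open); "grip_force": force on a finger pad.
Only numpy, scipy, OpenCV 4.12 (cv2) and the standard library are available. Lean on these libraries where they do the work, as an engineer would, in place of code of your own. Each camera call takes 0.05 s, during which the arm holds its last target. There are 200 camera calls.

### The job

Test the mixer's stop button, the big mushroom with a raised bar across it on the grey control box: press it straight down until it latches, and take the fingers off so that it is seen to stay down by itself. Then turn it clockwise (seen from above) by pushing sideways against the raised bar with the fingertips until the latch lets go, and leave it so that it springs fully up and turns back by itself. Do not pinch the bar or pull the head up, do not press the small round start button, and leave the jar, the mug and the timer where they stand.

Things in the scene. Friction and masses are not known exactly. Their poses are not given: they have to be found in the camera images.
- station: Grey control box fixed to the table, 130 (x) x 220 (y) x 55 mm high, with a 20 mm foot at either y end. Origin at the centre of its underside, z up. On its top: the mushroom stop button (axis at x = 0, y = +40 mm) and a small round start button (x = 0, y = -72 mm, 26 mm across, in a dark ring). Only the buttons move.
- mushroom: Black round head of the stop button, 96 mm across (too wide to grip). Origin on its axis at its underside, 83 mm above the table when out; z up, x along the raised bar. Dome 11 mm above the origin at 36 mm radius, 15 mm in the middle. Bar across it: 90 mm long (x +-45), 16 mm wide (y +-8), top 36 mm above the origin. Moves down when pressed, turns about z; press at the centre of the bar's top.
- bar_top (a point): Centre of the top of the raised bar, on the button's axis: 119 mm above the table when out, about 112.5 mm when latched.
- bar_face_left: The bar's upright side face towards the mushroom's +y: plate 90 x 5 x 30 mm, origin at its centre. Its outer face is 8 mm from the bar's centre line; its top is 2 mm below the bar's top. Pushing this face towards -y at the bar's +x end turns the head clockwise. Touching both side faces at once is a pinch.
- bar_face_right: The same plate on the other side, towards the mushroom's -y. Pushing this face towards +y at the bar's -x end turns the head clockwise.
- stop_press (a joint): How far the mushroom is pressed in, m: 0 out, stop at 0.009. A spring pushes it out (about 500 N/m); it clicks behind the latch at about 0.0065 and then stays there, which takes 4 to 5 N; 5 to 6 N goes to the stop. It can also be pulled up to -0.005, which must not be done.
- stop_turn (a joint): Turn of the mushroom, rad, positive clockwise seen from above: 0 at rest, stop at 0.8. A weak spring (under 0.03 N m) turns it back to 0. The latch holds only near 0, so press without turning; when latched, turning past about 0.45 (within 0.03) frees it, and the head springs up when nothing holds it down.
- start_button (a joint): How far the start button is pressed in, m: 0 out, 0.006 fully in. Leave at 0.
- honey_jar: Loose glass jar with a yellow lid, 77 mm across, 120 mm high; origin at the centre of its underside. Bystander.
- glass_mug: Loose glass mug, 77 x 116 x 100 mm high; origin at the centre of its underside. Bystander.
- timer: Loose round kitchen timer with a knob on top, 66 mm across, 46 mm high; origin at the centre of its underside. Bystander, not the stop button.

How it is judged:
On the way, in this order (a step that is already met when the one before it is completed fails the run):
1. the stop button is latched down with nothing touching it (value of joint stop_press above 0.005 m and contact force between each of the arm, the fingers and mushroom below 0.2 N), for 0.25 s.
2. the head is turned clockwise (value of joint stop_turn above 0.3 rad).
3. the head has sprung up (value of joint stop_press below 0.002 m), for 0.2 s.
At the end, for the whole second after the job is handed in: The stop button is out again (within 2 mm of its rest height) and turned back (within 0.12 rad), the start button is out, and the jar, the mug and the timer stand upright within 20 mm of where they were (value of joint stop_press between -0.002 and 0.002 m and value of joint stop_turn below 0.12 rad and value of joint start_button below 0.002 m and distance of each of honey_jar, glass_mug, timer from where it was at the start of the episode below 0.02 m and angle between each of honey_jar, glass_mug, timer's own z axis and vertical below 0.15 rad); the robot touches nothing.
It fails at once if the mushroom head was pulled up (value of joint stop_press below -0.003 m).
It fails at once if the bar was pinched: fingers on both of its sides at once (contact force between the fingers and bar_face_left above 1.5 N and contact force between the fingers and bar_face_right above 1.5 N).
It fails at once if the start button was pressed (value of joint start_button above 0.003 m).
It fails at once if a bystander was moved or lifted (distance of any of honey_jar, glass_mug, timer from where it was at the start of the episode above 0.03 m).
It also fails if it takes over 45 s, if anything falls off the work surface, if the arm or the gripper's body presses on something with over 40 N, if the wrist force passes 120 N, or if a joint passes its speed limit or range.

## Working session

There is one attempt and no reset: what is moved stays moved. The work goes in short steps, Python scripts to look and compute and a shell command to move; the robot and the scene stay as the last step left them, time stands still between calls to the robot, and variables do not carry over. Pictures are saved under pics/ and viewed, at most 10 in all, crops included, and the job is handed in when it is done.

```bash
mkdir -p pics
cat > h.py <<'E'
from workcell import *
import numpy as np, cv2
def ray(p,px):
    d=np.linalg.inv(p["K"])@np.array([px[0],px[1],1.]); R=np.array(p["R"]);t=np.array(p["t"])
    return -R.T@t, R.T@d
def atz(p,px,z):
    o,d=ray(p,px); return o+d*(z-o[2])/d[2]
def save(p,n): cv2.imwrite("pics/"+n,cv2.cvtColor(p["pixels"],cv2.COLOR_RGB2BGR))
E
python3 - <<'E'
from h import *
s=sense(); print(s["tcp_pos"],s["orientation"],s["force"],s["clock"])
for n in("top","scene"):
    p=get_image(n); save(p,n+"0.png")
    for t,z in(("bar_top",.119),("mushroom",.083),("station",0),("honey_jar",0),("glass_mug",0),("timer",0),("bar_face_left",.102),("bar_face_right",.102)):
        for r in tip_of(p,t)[:2]: print(n,t,np.round(r["pixel"]),round(r["conf"],2),atz(p,r["pixel"],z).round(3))
a=np.hstack([cv2.imread("pics/top0.png"),cv2.imread("pics/scene0.png")]); cv2.imwrite("pics/a.png",cv2.resize(a,(800,300)))
E
```

```text
[0.14127065 0.50520674 0.22605171] [ 1.35979614e-01  9.90711335e-01 -7.41703060e-04 -2.12197133e-04] [-0.56580839 -0.79386947 -0.3785567 ] 0.0
top mushroom [282. 188.] 0.82 [ 0.585 -0.037  0.083]
top station [296. 190.] 0.6 [ 0.589 -0.081  0.   ]
top honey_jar [361. 189.] 0.77 [ 0.591 -0.279  0.   ]
top honey_jar [286. 192.] 0.71 [ 0.584 -0.052 -0.   ]
top glass_mug [221. 183.] 0.86 [0.616 0.145 0.   ]
top timer [298. 236.] 0.75 [ 0.452 -0.084  0.   ]
top bar_face_left [286. 183.] 0.61 [ 0.597 -0.048  0.102]
top bar_face_right [285. 188.] 0.4 [ 0.583 -0.044  0.102]
scene bar_top [280. 180.] 0.94 [ 0.589 -0.036  0.119]
scene mushroom [280. 191.] 0.69 [ 0.592 -0.034  0.083]
scene station [290. 231.] 0.55 [ 0.583 -0.082  0.   ]
scene honey_jar [359. 286.] 0.66 [ 0.587 -0.277  0.   ]
scene glass_mug [230. 176.] 0.84 [0.594 0.142 0.   ]
scene timer [245. 264.] 0.6 [ 0.447 -0.087  0.   ]
scene bar_face_right [278. 188.] 0.83 [ 0.583 -0.038  0.102]
```

View pics/a.png

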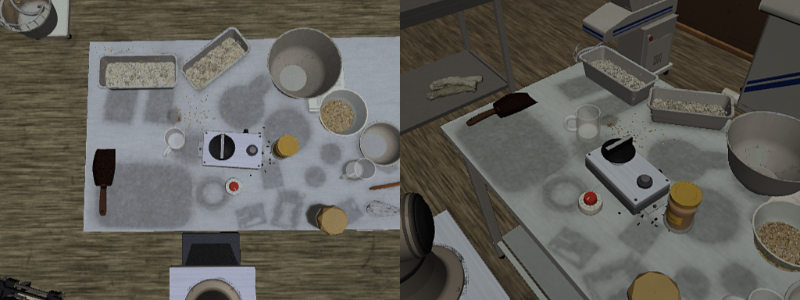

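The picture shows the mushroom at about (284,188) in the top view, with the bar roughly along world x. The mug is on the left, the jar on the right and the timer in front. Next I'll zoom in to get the bar's yaw.

Run:
```python
from h import *
for n in("top","scene"):
    p=get_image(n)
    for t,z in (("mushroom",.09),("station",.055),("bar_face_left",.102),("bar_face_right",.102)):
        for r in outline_of(p,t)[:1]:
            ys,xs=np.nonzero(r["pixels"]); 
            P=np.array([atz(p,(x,y),z)[:2] for x,y in zip(xs,ys)])
            rc=cv2.minAreaRect((P*1000).astype(np.float32)); print(n,t,round(r["conf"],2),len(xs),rc)
    for r in tip_of(p,"bar_top")[:1]: print("bt",atz(p,r["pixel"],.119))
a=cv2.resize(cv2.imread("pics/top0.png")[150:225,250:350],(800,600),interpolation=cv2.INTER_CUBIC); cv2.imwrite("pics/b.png",a)
p=get_image("top")
print(np.round([ (p["K"]@(np.array(p["R"])@np.array(X)+p["t"]))/(np.array(p["R"])@np.array(X)+p["t"])[2] for X in ([.588,-.036,.119],[.688,-.036,.119])],1))
```

```text
top mushroom 0.64 933 ((585.6762084960938, -41.148643493652344), (97.3390121459961, 91.83179473876953), 44.070987701416016)
bt [ 0.58309912 -0.04026066  0.119     ]
scene mushroom 0.77 1124 ((585.5369873046875, -36.86061096191406), (98.17567443847656, 91.48546600341797), 55.92776870727539)
scene station 0.55 6473 ((567.534423828125, -94.83975219726562), (275.9469909667969, 174.8800048828125), 77.10346221923828)
scene bar_face_left 0.33 1588 ((572.7030029296875, 104.44026184082031), (174.02261352539062, 105.39717102050781), 48.26476287841797)
scene bar_face_right 0.71 271 ((587.7578735351562, -41.70116424560547), (21.62005043029785, 101.65132141113281), 86.05933380126953)
bt [ 0.58159516 -0.04065593  0.119     ]
[[282.3 185.3   1. ]
 [281.7 149.5   1. ]]
```

View pics/b.png

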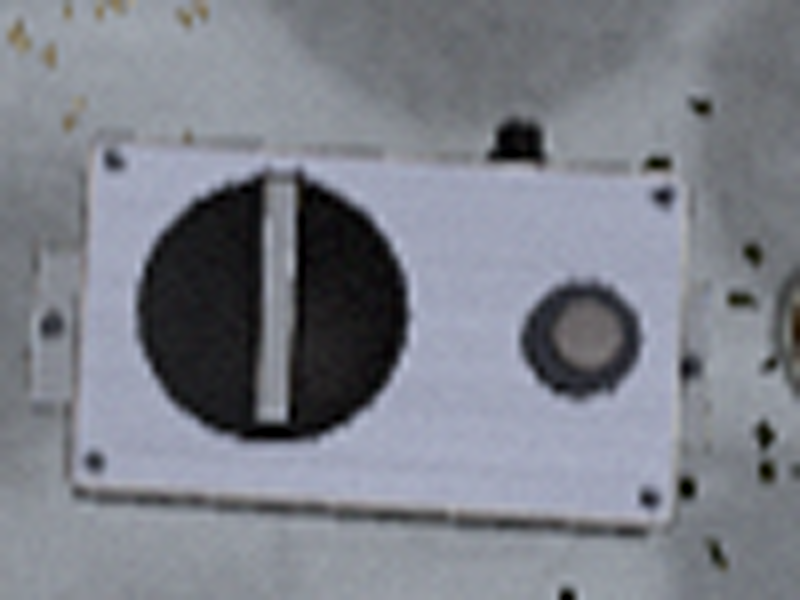

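The bar centre is at about crop (276,296), which is (284.6,187) in the image, so world (0.583,-0.041). The yaw is about -0.055. The start button is at crop (585,335). I'll move above the bar with the gripper closed.

```bash
python3 -m creep '[29,-36,0,0,0,0,-1,29,-36,0,0,0,0,-1,29,-36,0,0,0,0,-1,29,-36,0,0,0,0,-1,29,-36,0,0,0,0,-1]'; python3 -m creep '[29,-36,0,0,0,0,-1,29,-36,0,0,0,0,-1,29,-36,0,0,0,0,-1,29,-36,0,0,0,0,-1,29,-36,0,0,0,0,-1]';python3 -m creep '[29,-36,0,0,0,0,-1,29,-36,-10,0,0,0,-1,29,-36,-15,0,0,0,-1,29,-36,-20,0,0,0,-1,29,-36,-20,0,0,0,-1]'
```

```text
clock: 2.17
tcp_pos: [0.2873, 0.3245, 0.2269]
orientation: [0.136, 0.991, 0.0, 0.0]
force: [0.8, 0.6, -0.6]
grip_width: 0.504
grip_force: 0.0
clock: 2.8
tcp_pos: [0.4323, 0.1443, 0.2269]
orientation: [0.136, 0.991, 0.0, 0.0]
force: [0.8, -0.1, 0.2]
grip_width: 0.01
grip_force: 0.0
clock: 3.42
tcp_pos: [0.5774, -0.0357, 0.1612]
orientation: [0.136, 0.991, 0.0, 0.0]
force: [-0.4, 0.1, 0.3]
grip_width: 0.0
grip_force: 0.0
```

Run:
```python
from h import *
from scipy.spatial.transform import Rotation as Ro
s=sense(); p=get_image("wrist"); M=np.array(p["mount"]); T=np.eye(4); T[:3,:3]=Ro.from_quat(s["orientation"]).as_matrix(); T[:3,3]=s["tcp_pos"]
W=np.linalg.inv(T@M); p["R"]=W[:3,:3]; p["t"]=W[:3,3]
for t,z in(("bar_top",.119),("mushroom",.083),("bar_face_left",.102),("bar_face_right",.102)):
    for r in tip_of(p,t)[:1]: print(t,np.round(r["pixel"]),round(r["conf"],2),atz(p,r["pixel"],z).round(4))
def pj(X): c=p["K"]@(p["R"]@np.array(X)+p["t"]); return tuple(int(v) for v in c[:2]/c[2])
im=p["pixels"].copy(); c,s_=np.cos(-.06),np.sin(-.06)
q=[pj((.583+c*a-s_*b,-.041+s_*a+c*b,.119)) for a,b in((45,8),(45,-8),(-45,-8),(-45,8)) for a,b in [(a/1e3,b/1e3)]]
cv2.polylines(im,[np.array(q)],True,(255,0,0),1); p["pixels"]=im; save(p,"w.png")
p=get_image("top")
for t,z in(("bar_top",.119),): 
    for r in tip_of(p,t)[:1]: print(t,r["conf"],atz(p,r["pixel"],z).round(4))
```

```text
bar_top [256. 218.] 0.74 [ 0.5788 -0.0351  0.119 ]
mushroom [252. 214.] 0.66 [ 0.587  -0.0409  0.083 ]
bar_face_right [251. 220.] 0.79 [ 0.5852 -0.0412  0.102 ]
bar_top 0.41 [ 0.5769 -0.0312  0.119 ]
```

View pics/w.png

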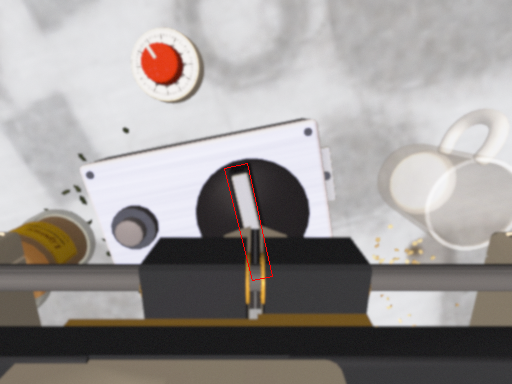

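The wrist view shows the bar's near end at about (240,175) against my prediction of (237,165), so the centre is nearer (0.586,-0.041). The fingers are clear. I'll centre and descend.

```bash
python3 -m creep '[8,-5,-10,0,0,0,-1,0,0,-15,0,0,0,-1,0,0,-10,0,0,0,-1,0,0,-3,0,0,0,-1,0,0,0,0,0,0,-1]'; python3 -m creep '[0,0,-2,0,0,0,-1,0,0,-2,0,0,0,-1,0,0,-2,0,0,0,-1,0,0,-2,0,0,0,-1,0,0,0,0,0,0,-1]'
```

```text
clock: 4.4
tcp_pos: [0.5843, -0.0393, 0.1235]
orientation: [0.136, 0.991, 0.0, -0.0]
force: [-0.0, 0.2, -0.2]
grip_width: 0.006
grip_force: 0.0
clock: 5.03
tcp_pos: [0.5846, -0.0394, 0.1159]
orientation: [0.136, 0.991, 0.0, 0.0]
force: [0.4, 0.4, 2.1]
grip_width: 0.003
grip_force: 1.0
```

```bash
python3 -m creep '[0,0,-1,0,0,0,-1,0,0,-1,0,0,0,-1,0,0,-1,0,0,0,-1,0,0,-1,0,0,0,-1,0,0,-1,0,0,0,-1]'
```

```text
clock: 5.65
tcp_pos: [0.5846, -0.0394, 0.1108]
orientation: [0.136, 0.991, 0.0, 0.0]
force: [0.1, 0.8, 4.8]
grip_width: 0.005
grip_force: 2.2
```

```bash
python3 -m creep '[0,0,0,0,0,0,-1,0,0,3,0,0,0,-1,0,0,8,0,0,0,-1,0,0,12,0,0,0,-1,0,0,12,0,0,0,-1]'; python3 -m creep '[0,0,0,0,0,0,-1,0,0,0,0,0,0,-1,0,0,0,0,0,0,-1,0,0,0,0,0,0,-1,0,0,0,0,0,0,-1]'
python3 - <<'E'
from h import *
p=get_image("scene"); save(p,"s1.png")
b=np.vstack([cv2.resize(cv2.imread("pics/"+n)[130:240,200:340],(764,600))[:,:] for n in("scene0.png","s1.png")])
cv2.imwrite("pics/c.png",cv2.resize(np.hstack([b[:600],b[600:]]),(800,314)))
r=tip_of(p,"bar_top"); print(r[:1])
E
```

```text
clock: 6.28
tcp_pos: [0.5845, -0.0394, 0.1467]
orientation: [0.136, 0.991, 0.0, 0.0]
force: [0.6, -0.4, -0.4]
grip_width: 0.005
grip_force: 0.0
clock: 6.9
tcp_pos: [0.5843, -0.0394, 0.1455]
orientation: [0.136, 0.991, 0.0, -0.0]
force: [0.0, -0.2, 0.5]
grip_width: 0.002
grip_force: 0.0
[{'pixel': [279.8, 184.1], 'conf': 0.61}]
```

View pics/c.png

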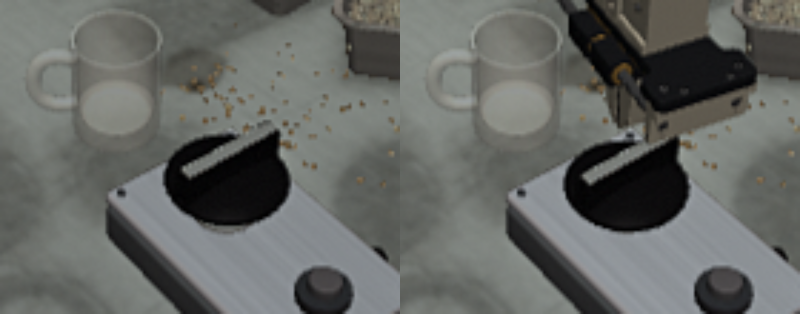

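The scene view shows the head sitting lower with its collar hidden (right panel, around (628,225)), and the fingers are clear of it. It is latched. Now I'll move beside the left face at the far (+x) end.

```bash
python3 -m creep '[20,18,0,0,0,0,-1,20,17,0,0,0,0,-1,0,0,0,0,0,0,-1,0,0,-15,0,0,0,-1,0,0,-10,0,0,0,-1]'; python3 -m creep '[0,0,-6,0,0,0,-1,0,0,-5,0,0,0,-1,0,0,-4,0,0,0,-1,0,0,-2,0,0,0,-1,0,0,0,0,0,0,-1]'
```

```text
clock: 7.62
tcp_pos: [0.6232, -0.0049, 0.1192]
orientation: [0.136, 0.991, -0.0, -0.001]
force: [1.0, 0.2, -0.3]
grip_width: 0.002
grip_force: 0.0
clock: 8.25
tcp_pos: [0.6245, -0.0044, 0.1037]
orientation: [0.136, 0.991, 0.0, 0.0]
force: [-0.9, 0.3, 0.3]
grip_width: 0.004
grip_force: 0.0
```

```bash
python3 -m creep '[0,-5,0,0,0,0,-1,0,-4,0,0,0,0,-1,0,-3,0,0,0,0,-1,0,-3,0,0,0,0,-1,0,-3,0,0,0,0,-1]'; python3 -m creep '[0,-3,0,0,0,0,-1,0,-2,0,0,0,0,-1,0,-2,0,0,0,0,-1,0,0,0,0,0,0,-1,0,0,0,0,0,0,-1]'
python3 - <<'E'
from h import *
p=get_image("scene"); save(p,"s2.png"); q=get_image("top"); save(q,"t2.png")
b=[cv2.resize(cv2.imread("pics/s2.png")[130:240,200:340],(400,314)),cv2.resize(cv2.imread("pics/t2.png")[145:223,250:350],(400,314))]
cv2.imwrite("pics/d.png",np.hstack(b))
E
```

```text
clock: 8.88
tcp_pos: [0.6244, -0.0226, 0.1037]
orientation: [0.136, 0.991, 0.0, 0.0]
force: [-0.3, -0.0, 1.0]
grip_width: 0.006
grip_force: 0.1
clock: 9.5
tcp_pos: [0.6245, -0.0294, 0.1038]
orientation: [0.136, 0.991, 0.0, 0.0]
force: [0.7, 0.9, 0.9]
grip_width: 0.007
grip_force: 0.2
```

View pics/d.png

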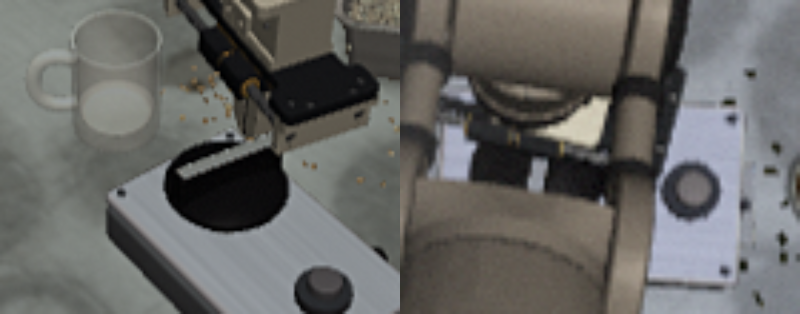

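The bar has turned slightly (its near end is at (180,175) in the left panel) and the head is still down. I'll keep pushing.

```bash
python3 -m creep '[0,-2,0,0,0,0,-1,0,-2,0,0,0,0,-1,0,-2,0,0,0,0,-1,0,-2,0,0,0,0,-1,0,0,0,0,0,0,-1]'
python3 - <<'E'
from h import *
p=get_image("scene"); save(p,"s3.png")
E
python3 -m creep '[0,-2,0,0,0,0,-1,0,-2,0,0,0,0,-1,0,0,0,0,0,0,-1,0,0,0,0,0,0,-1,0,0,0,0,0,0,-1]'
python3 - <<'E'
from h import *
p=get_image("scene"); save(p,"s4.png")
b=[cv2.resize(cv2.imread(f"pics/s{i}.png")[130:240,200:340],(400,314)) for i in (3,4)]
cv2.imwrite("pics/e.png",np.hstack(b))
E
```

```text
clock: 10.22
tcp_pos: [0.6244, -0.0376, 0.1037]
orientation: [0.136, 0.991, 0.0, -0.0]
force: [-0.9, 0.4, 0.8]
grip_width: 0.005
grip_force: 0.4
clock: 10.9
tcp_pos: [0.6247, -0.0415, 0.1039]
orientation: [0.136, 0.991, -0.0, 0.0]
force: [0.2, 0.8, 1.9]
grip_width: 0.004
grip_force: 0.9
```

View pics/e.png

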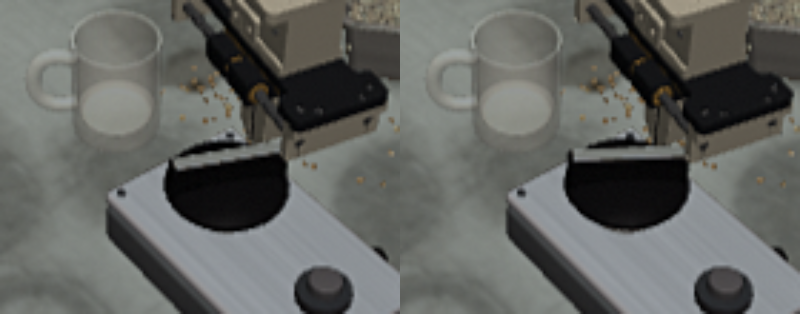

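```bash
python3 -m creep '[0,-2,0,0,0,0,-1,0,-2,0,0,0,0,-1,0,0,0,0,0,0,-1,0,0,0,0,0,0,-1,0,0,0,0,0,0,-1]'
python3 - <<'E'
from h import *
p=get_image("scene"); save(p,"s5.png")
b=[cv2.resize(cv2.imread(f"pics/s{i}.png")[130:240,200:340],(400,314)) for i in (4,5)]
cv2.imwrite("pics/f.png",np.hstack(b))
E
```

```text
clock: 11.58
tcp_pos: [0.6244, -0.0453, 0.1037]
orientation: [0.136, 0.991, 0.0, -0.0]
force: [-0.4, 0.2, 1.4]
grip_width: 0.005
grip_force: 0.6
```

View pics/f.png

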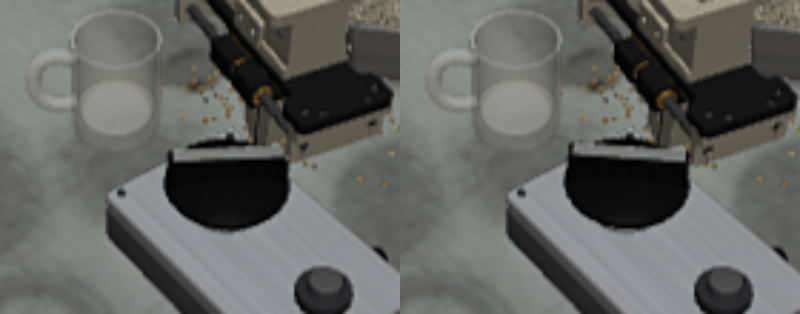

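Run:
```python
from h import *
p=get_image("scene")
for L,R,z in(((183,173),(278,128),.119),((172,157),(287,152),.1125),((170,149),(286,155),.1125),((170,149),(286,155),.119)):
    a,b=[atz(p,(200+u*.35,130+v*.3503),z) for u,v in(L,R)]; d=b-a; print(a.round(3),b.round(3),np.arctan2(d[1],d[0]).round(2))
```

```text
[ 0.542 -0.037  0.119] [ 0.628 -0.048  0.119] -0.13
[ 0.551 -0.015  0.113] [ 0.62  -0.066  0.113] -0.65
[ 0.556 -0.007  0.113] [ 0.617 -0.068  0.113] -0.78
[ 0.551 -0.012  0.119] [ 0.612 -0.072  0.119] -0.78
```

The turn is about 0.65 rad, which is past the release angle. The upward force suggests the head is resting against the fingertip, so I'll raise the tip a few mm while holding the turn.

```bash
python3 -m creep '[0,0,2,0,0,0,-1,0,0,2,0,0,0,-1,0,0,2,0,0,0,-1,0,0,0,0,0,0,-1,0,0,0,0,0,0,-1]'
python3 - <<'E'
from h import *
p=get_image("scene"); save(p,"s6.png")
b=[cv2.resize(cv2.imread(f"pics/s{i}.png")[130:240,200:340],(400,314)) for i in (5,6)]
cv2.imwrite("pics/g.png",np.hstack(b))
E
```

```text
clock: 12.3
tcp_pos: [0.6244, -0.0454, 0.1098]
orientation: [0.136, 0.991, 0.0, 0.0]
force: [1.7, 0.4, 0.0]
grip_width: 0.006
grip_force: 0.3
```

View pics/g.png

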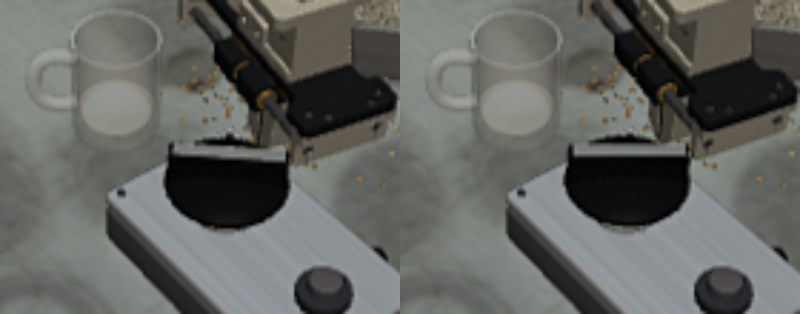

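The collar now shows under the head (right panel, around (630,230)), so it is rising. I'll raise a touch more, then back off to +y and up.

```bash
python3 -m creep '[0,0,2,0,0,0,-1,0,0,0,0,0,0,-1,0,6,0,0,0,0,-1,0,12,0,0,0,0,-1,0,20,0,0,0,0,-1]'; python3 -m creep '[0,10,5,0,0,0,-1,0,0,30,0,0,0,-1,0,0,40,0,0,0,-1,0,0,30,0,0,0,-1,0,0,0,0,0,0,-1]'
python3 - <<'E'
from h import *
p=get_image("scene"); save(p,"s7.png")
b=[cv2.resize(cv2.imread(f"pics/{i}.png")[130:240,200:340],(400,314)) for i in ("scene0","s7")]
cv2.imwrite("pics/i.png",np.hstack(b)); print(tip_of(p,"bar_top")[:1])
E
```

```text
clock: 12.98
tcp_pos: [0.6243, -0.0065, 0.1116]
orientation: [0.136, 0.991, 0.0, -0.0]
force: [0.1, 0.5, 0.5]
grip_width: 0.005
grip_force: 0.0
clock: 13.6
tcp_pos: [0.6257, 0.0032, 0.2199]
orientation: [0.136, 0.991, 0.0, 0.003]
force: [-0.3, -0.1, -0.3]
grip_width: 0.006
grip_force: 0.0
[{'pixel': [282.1, 183.1], 'conf': 0.82}]
```

View pics/i.png

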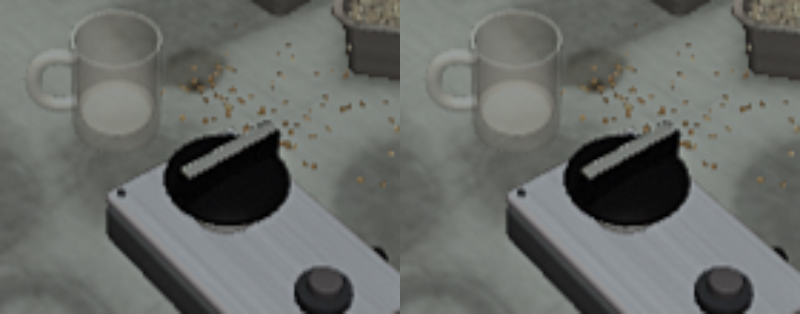

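The head is back up and turned back: the collar shows at (630,230) and the bar lies as it did at the start. Handing in.

```bash
python3 -c "
from workcell import *
print(finish_job())"
```

```text
the job is handed in; nothing more can be done
None
```

I pressed the stop button until it latched and took the fingers off, and it stayed down; I then turned it clockwise until the latch let go, and it sprang up and turned back. I handed the job in after about 14 s; the hand-in returned no verdict, so this rests on the camera images.

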